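# Load the set-up block tray and snap its keeper cap home

## Robot

A 6-joint arm with a two-finger parallel gripper is mounted at the origin on a cart in front of the work surface, level with it; the furniture and walls round the work are solid. World frame = base frame: x ahead of the robot, y to its left, z up, the work surface at z = 0. Lengths are in m, angles in degrees, forces in N, time in s.
With the tool pointing down it reaches from about 0.4 to 0.825 m from the base axis. Payload 7 kg.
Tool frame: the origin (TCP) lies at the very end of the fingers, on their centre line; the grasp point (between the pads) lies 19 mm behind it; z points along the fingers, y is the line along which they close (so a half turn about z gives the same grasp; the last joint's range is limited). The gripper opens to 88 mm and grips with 3 to 60 N. Pads are 19 mm wide; open, the fingers measure 130 mm over their backs; the gripper's body (78 mm by 193 mm) begins 47 mm behind the grasp point.
Start: joints at [-58.035, 20.546, 0.682, 0, -70.136, -16.507], TCP at [0.18, -0.651, 0.227] pointing down, gripper open.
Joint ranges: [-176.03, 176.03], [-82.01, 121.73], [-58.28, 71.71], [-173.87, 95.51], [-174.79, -0.11], [-173.66, 173.66]. Speed limits (degrees/s): [136.94, 136.94, 172.46, 180, 180, 180].

## Interface

Orientations are given as [roll, pitch, yaw] about the fixed x, y, z axes, in that order (R = Rz(yaw) Ry(pitch) Rx(roll)).
In Python, from plant import ctrl, cams, workorder gives the robot as it stands.
- The arm moves only by the tool play_rows, never from a script. Its argument "motion" is a list of rows, each an object of numbers: "x", "y", "z": the shift along the tool's x, y, z normalised to -1 to 1, where 1 is 0.025 m; "rx", "ry", "rz": the turn, a rotation vector about the tool's x, y, z normalised to -1 to 1, where 1 is 4 degrees. A call has 1 to 20 rows; each row shifts and turns the commanded pose from where the row before left it, along the tool's axes as they then stand; what a row does not reach is not made up. A row lasts 1/8 s, in which the tool goes at most 62.5 mm and 10.7 degrees, less where a joint would pass 70% of its speed; a pose out of reach is approached as far as the arm can. A call with a number of a shift or a turn outside -1 to 1 is refused whole. A call with a gripper value outside its range is refused whole. "fingers" is the opening, from -1 (shut) to 1 (fully open), set as the call begins (left out, the last holds). The fingers move at their own pace and stop on an object; the grip force is fixed at half the most. Time passes only in rows, so rows that do not move let the fingers close. It gives the time, the measured TCP pose, the force, the opening and the grip force at its end, in the units of the state.
- ctrl.get_obs(): the state, without advancing time (a new reading comes with each control period).
- cams.snapshot(name): name is "scene" or "side" or "wrist"; returns the picture (480x640x3 uint8, blue, green, red); there is no depth.
- cams.get_calibration(name): a dict with "vertical_fov" (degrees; the focal length in pixels is half the picture's height over the tangent of half this angle, whatever the lens; pixels are square), "cx", "cy" (the principal point, pixels), "position" and "rotation" of the camera in the world. Camera axes: x right, y up, looking along -z (the intrinsics and any distortion apply to the point x, -y, -z); pixel columns grow to the right and rows downward; lengths in m; the calibration is good to about 2 mm. A picture is of the moment at which its call begins: read the wrist's pose just before it. get_calibration takes no time and is no camera call; for the wrist camera it gives the pose at the moment of the call.
- workorder.close_job(): hands the job in; it is judged then, once.
The state is a dict: "clock": time; "joint_pos": joint angles; "qvel": joint speeds; "tau": joint torques, N m; "tool_pos": TCP position; "orientation": TCP orientation; "force": force on the tool from outside, world axes, zero at the start; "moment": the same for the moment, N m; "opening": finger opening in m; "gripper_force": force on a finger pad.
Only numpy, scipy, OpenCV 4.12 (cv2) and the standard library are available. Lean on these libraries where they do the work, as an engineer would, in place of code of your own. Each camera call takes 0.05 s, during which the arm holds its last target. There are 200 camera calls.

## Task

Put the two loose wooden set-up blocks away in the tray, one lying flat in each of its two bays, either block in either bay. Then press the black keeper cap down onto the steel stud between them until it clicks, goes past the click and sits fully home on the stud's shoulder, and keep pressing it firmly (about 15 N): the job finishes with the gripper still pushing the cap down, not letting go. Leave the other things on the table where they are.

Things in the scene. Friction and masses are not known exactly. Their poses are not given: they have to be found in the camera images.
- tray: fixed plywood board, 66 (x) x 284 (y) x 6 mm, its length within 15 degrees of world y; origin at the centre of its underside, z up. On it two bays in a row along y, each 48 (x) x 108 (y) mm, ringed by wooden lips 4 mm high (lip tops 10 mm above the table). Between the bays, over the tray's origin, stands the steel stud, its top 48 mm above the table.
- bay_left (a point): centre of the floor of the bay at the tray's +y side (74 mm from the stud), 6 mm above the table; axes as the tray's. A block lies in it with 4 mm play all round, its length along y.
- bay_right (a point): centre of the floor of the bay at the tray's -y side (74 mm from the stud), 6 mm above the table; axes as the tray's. A block lies in it with 4 mm play all round, its length along y.
- shoulder: fixed round steel shoulder at the foot of the stud, 32 mm across; its flat top, on which the pressed cap comes to rest, is 26 mm above the table. Its origin is the tray's origin (on the stud's axis, at table height).
- stud: fixed steel pin on the shoulder, 18 mm across, its tapered tip 9 mm across and 22 mm above the shoulder; origin as the tray's. Four spring balls stick out 5 mm from its side, centred 9.5 mm above the shoulder; they catch the cap's mouth. The rigid shoulder stops the cap.
- seat (a point): point on the stud's axis at the shoulder's flat top, 26 mm above the table; axes as the tray's. The cap meets the balls when its underside is about 15 mm above this point; pushing on takes up to about 10 N, which drops away (the snap) about 9 mm above it; from about 6 mm the balls pull the cap down to this point, fully home, and the force rises again.
- cap: black plastic keeper cap, upright, 0.05 to 0.09 kg: a round flange 72 mm across, 6 mm thick, with a ribbed round grip 36 mm across on it, 34 mm high in all; hollow below (mouth 22 mm across, 29 mm deep). Origin at the centre of the flange's underside, z up; fully home it is on seat, the flange 2 mm above the blocks' ends. Grasp the grip with finger tips 9 mm or more above the underside.
- block_1: one of two: plain wooden set-up block, 40 wide (x) x 100 long (y) x 18 high (z) mm, 0.03 to 0.1 kg, like its twin; origin at the centre of its underside, z up. Lies flat, its length within 30 degrees of world y. Grasp across its 40 mm width and only its upper 10 mm (finger tips 8 mm or more above its underside), so that the tips clear the tray's lips when it is put down.
- block_2: one of two: plain wooden set-up block, 40 wide (x) x 100 long (y) x 18 high (z) mm, 0.03 to 0.1 kg, like its twin; origin at the centre of its underside, z up. Lies flat, its length within 30 degrees of world y. Grasp across its 40 mm width and only its upper 10 mm (finger tips 8 mm or more above its underside), so that the tips clear the tray's lips when it is put down.
- wax_tin: bystander: round green wax tin to the right of the tray, 71 mm across, 36 mm high; origin at the centre of its underside
- wedge: bystander: wooden wedge, 26 x 100 x 20 mm; origin at the centre of its underside
- thick_offcut: bystander: grey thick off-cut, 36 x 55 x 36 mm; origin at the centre of its underside
- arbor_wrench: bystander: flat steel wrench, 48 x 231 x 6 mm; origin at the centre of its underside
Not all that is in view belongs to the job. Leave any purple look-alike of the cap alone.

How it is judged (in metres and radians):
On the way, in this order (a step that is already met when the one before it is completed fails the run):
1. both blocks lie flat in the bays, one in each, and are let go ((((x of block_1 in the frame of bay_left between -0.007 and 0.007 m and y of block_1 in the frame of bay_left between -0.007 and 0.007 m and z of block_1 in the frame of bay_left between -0.002 and 0.002 m and angle between block_1's own z axis and vertical below 0.06 rad and angle between the y axis of block_1 and the y axis of bay_left, either way round below 0.2 rad) and (x of block_2 in the frame of bay_right between -0.007 and 0.007 m and y of block_2 in the frame of bay_right between -0.007 and 0.007 m and z of block_2 in the frame of bay_right between -0.002 and 0.002 m and angle between block_2's own z axis and vertical below 0.06 rad and angle between the y axis of block_2 and the y axis of bay_right, either way round below 0.2 rad)) or ((x of block_1 in the frame of bay_right between -0.007 and 0.007 m and y of block_1 in the frame of bay_right between -0.007 and 0.007 m and z of block_1 in the frame of bay_right between -0.002 and 0.002 m and angle between block_1's own z axis and vertical below 0.06 rad and angle between the y axis of block_1 and the y axis of bay_right, either way round below 0.2 rad) and (x of block_2 in the frame of bay_left between -0.007 and 0.007 m and y of block_2 in the frame of bay_left between -0.007 and 0.007 m and z of block_2 in the frame of bay_left between -0.002 and 0.002 m and angle between block_2's own z axis and vertical below 0.06 rad and angle between the y axis of block_2 and the y axis of bay_left, either way round below 0.2 rad))) and contact force between the fingers and block_1 below 0.5 N and contact force between the fingers and block_2 below 0.5 N), for 0.2 s.
2. the cap has clicked over the stud's balls and is pressed home on the shoulder (horizontal distance between cap and seat below 0.003 m and z of cap in the frame of seat below 0.002 m and angle between the z axis of cap and the z axis of seat, either way round below 0.06 rad and contact force between cap and shoulder above 5 N and contact force between the fingers and cap above 3 N), for 0.2 s.
At the end, for the whole second after the job is handed in: One block flat in each bay (within 7 mm of its centre, 0.2 rad), not touched; the cap fully home (3 mm of the stud's axis, under 2 mm above the shoulder, upright), the fingers on it and pressing it onto the shoulder with over 5 N through the last second (all of step 1 and all of step 2); the arm keeps its last pose, push and grip.
It fails at once if another thing on the table (wax tin, wedge, thick off-cut, wrench) is moved by more than 30 mm (distance of any of wax_tin, wedge, thick_offcut, arbor_wrench from where it was at the start of the episode above 0.03 m).
It also fails if it takes over 58 s, if anything falls off the work surface, if the arm or the gripper's body presses on something with over 40 N, if the wrist force passes 120 N, or if a joint passes its speed limit or range.

## Working session

There is one attempt and no reset: what is moved stays moved. The work goes in short steps, Python scripts to look and compute and a tool call to move; the robot and the scene stay as the last step left them, time stands still between calls to the robot, and variables do not carry over. Pictures are saved under pics/ and viewed, at most 10 in all, crops included, and the job is handed in when it is done.

Besides the shell and the picture viewer there is one more tool, called after ">>>" as name(argument=value, ...), one argument or row to a line, values as JSON. play_rows: Moves the arm, as the interface text tells. Its arguments: {"type":"object","properties":{"motion":{"type":"array"},"fingers":{"type":"number"}},"required":["motion"]}

```bash
mkdir -p pics; ls
python3 - <<'E'
from plant import ctrl,cams,workorder
import cv2,numpy as np
print(ctrl.get_obs())
for n in ["scene","side","wrist"]:
    print(n,cams.get_calibration(n))
    cv2.imwrite(f"pics/{n}0.png",cams.snapshot(n))
E
```

```text
pics
{'clock': 0.0, 'joint_pos': array([-5.80351063e+01,  2.05927970e+01,  6.34147363e-01, -2.25759831e-02,
       -7.01354584e+01, -1.65048476e+01]), 'qvel': array([-0.03739479,  0.00451439, -0.01314373,  0.00725957, -0.02649139,
       -0.08310942]), 'tau': array([-2.72672478e-04, -5.82712984e+01,  2.93045300e+01,  6.99709922e+00,
        6.59348574e-03, -1.61590774e-04]), 'tool_pos': array([ 0.17976699, -0.65011253,  0.22560243]), 'orientation': array([ 1.79903740e+02, -6.39045194e-03, -1.64547637e+02]), 'force': array([-0.6690737 ,  0.14826177, -0.75103722]), 'moment': array([-0.0038967 , -0.02961703, -0.04120312]), 'gripper_force': 0.0, 'opening': 0.08767704762155351}
scene {'vertical_fov': 48.322547953229375, 'cx': 327.4776374609774, 'cy': 241.10780006283974, 'position': array([-0.21801175,  0.5683135 ,  0.59957279]), 'rotation': array([  62.69058791,    1.22122518, -131.83586807])}
side {'vertical_fov': 50.402019506307056, 'cx': 319.12861490552467, 'cy': 243.44008244406245, 'position': array([0.38022062, 0.58994303, 0.6365014 ]), 'rotation': array([  51.23021898,   -1.24907873, -166.11165422])}
wrist {'vertical_fov': 71.01348015505826, 'cx': 316.6562855263587, 'cy': 245.41640321108034, 'position': array([ 0.10516282, -0.67179752,  0.38375006]), 'rotation': array([-1.67318654e+01, -9.21672248e-02,  1.05440097e+02])}
```

View pics/scene0.png

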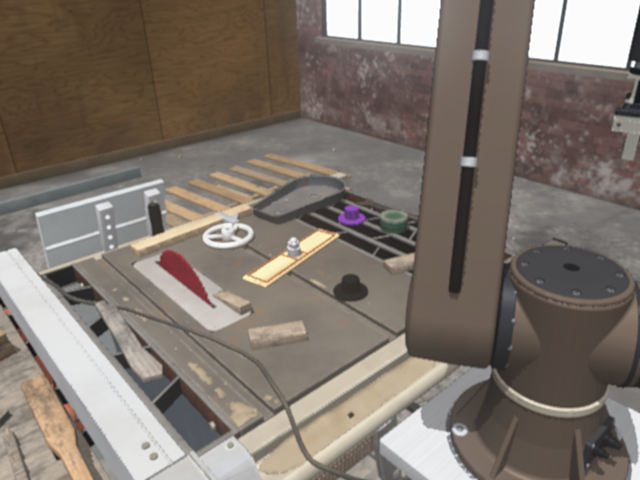

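View pics/side0.png

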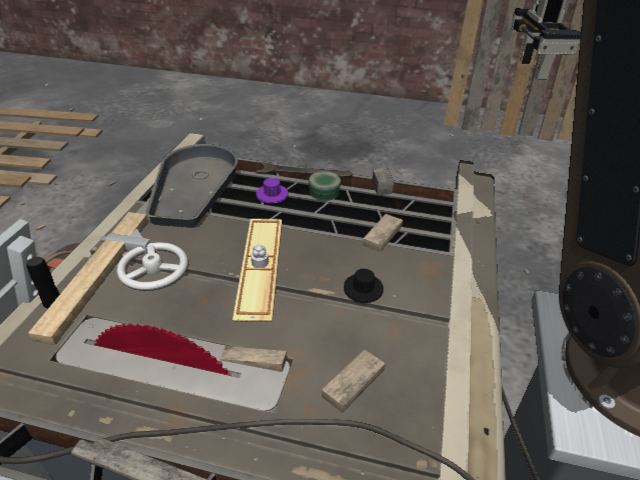

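View pics/wrist0.png

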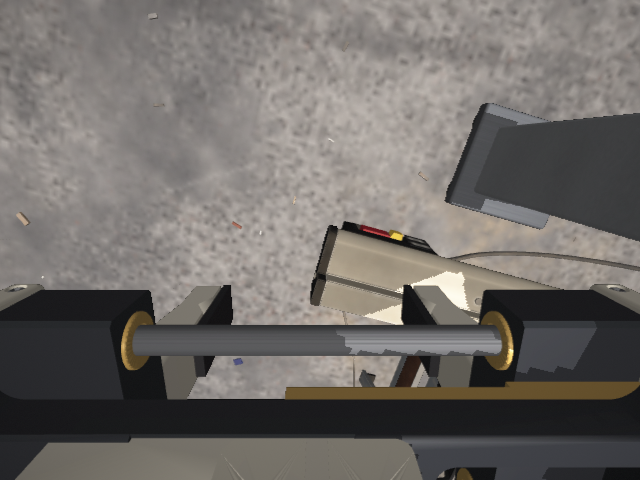

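The side view shows the tray at (258,270), the black cap at (364,285), and block candidates at (353,380), (382,232) and (254,357), one of which should be the wedge. Next I'll enlarge that region and compute footprints.

```bash
cat > h.py <<'E'
import numpy as np,cv2
from scipy.spatial.transform import Rotation as R
from plant import ctrl,cams,workorder
def model(c):
    f=240/np.tan(np.radians(c["vertical_fov"])/2)
    return f,c["cx"],c["cy"],np.array(c["position"]),R.from_euler("xyz",c["rotation"],degrees=True).as_matrix()
def cast(c,uv,z):
    f,cx,cy,p,M=model(c); uv=np.atleast_2d(np.asarray(uv,float))
    d=np.c_[(uv[:,0]-cx)/f,-(uv[:,1]-cy)/f,-np.ones(len(uv))]@M.T
    return p+d*((z-p[2])/d[:,2])[:,None]
def proj(c,P):
    f,cx,cy,p,M=model(c); q=(np.atleast_2d(P)-p)@M
    return np.c_[cx+f*q[:,0]/-q[:,2],cy-f*q[:,1]/-q[:,2]]
E
python3 - <<'E'
from h import *
im=cv2.imread("pics/side0.png"); c=cams.get_calibration("side")
cv2.imwrite("pics/side0c.png",cv2.resize(im[205:415,215:425],None,fx=2.8,fy=2.8,interpolation=cv2.INTER_CUBIC))
for n,m in [("tray",cv2.inRange(im,(60,140,200),(200,235,255))),("black",cv2.inRange(im,(0,0,0),(40,40,40)))]:
    m[:205]=0;m[415:]=0;m[:,:225]=0;m[:,430:]=0
    cs=sorted(cv2.findContours(m,0,2)[0],key=cv2.contourArea)[-3:]
    for k in cs: print(n,cv2.contourArea(k),cv2.boundingRect(k))
for nm,uv,z in [("stud",(259,248),.048),("cap",(364,273),.034),("b1",(353,378),.018),("b2",(382,231),.018),("w",(254,357),.02),("studScene",0,0)][:5]:
    print(nm,cast(c,uv,z))
s=cams.get_calibration("scene")
for nm,uv,z in [("stud",(293,241),.048),("cap",(350,278),.034),("b1",(278,331),.018),("b2",(400,262),.018),("w",(234,300),.02)]:
    print(nm,cast(s,uv,z))
E
```

```text
tray 280.5 (233, 219, 48, 101)
tray 574.5 (249, 223, 28, 33)
tray 1031.0 (240, 270, 32, 42)
black 527.5 (275, 213, 60, 20)
black 549.5 (318, 205, 62, 17)
black 922.0 (344, 269, 39, 34)
stud [[ 0.64579986 -0.08270353  0.048     ]]
cap [[ 0.45118688 -0.08183973  0.034     ]]
b1 [[0.4289598  0.13047142 0.018     ]]
b2 [[ 0.43990442 -0.23336607  0.018     ]]
w [[0.58051747 0.13274109 0.02      ]]
stud [[ 0.6405629  -0.08013811  0.048     ]]
cap [[ 0.45279959 -0.07740464  0.034     ]]
b1 [[0.42969707 0.12426026 0.018     ]]
b2 [[ 0.44443761 -0.22135571  0.018     ]]
w [[0.56713214 0.12795982 0.02      ]]
```

View pics/side0c.png

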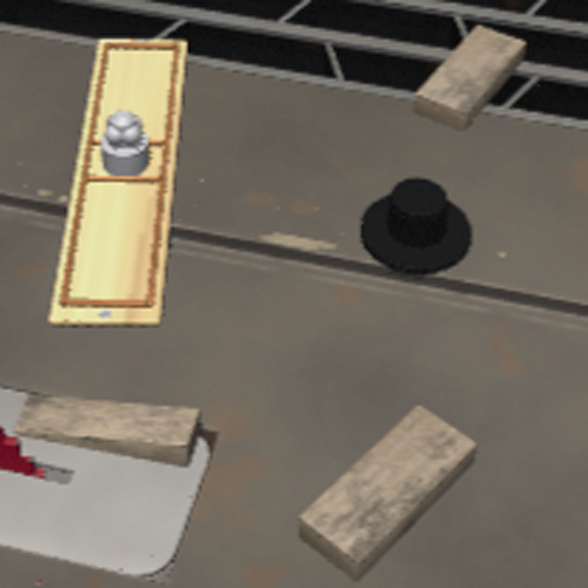

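The crop shows the tray corners, the cap flange at about (416,231), block 1 at about (388,485), block 2 at about (470,72), and the wedge lying beside the saw plate. I'll cast the corners.

Run:
```python
from h import *
c=cams.get_calibration("side")
up=lambda L:(np.array(L)+.5)/2.8-.5+[215,205]
def rect(n,L,z):
    P=cast(c,up(L),z); a=P[[0,1]].mean(0)-P[[2,3]].mean(0)
    print(n,P.mean(0).round(4),"len",np.linalg.norm(a).round(4),"wid",np.linalg.norm(P[1]-P[0]).round(4),np.linalg.norm(P[2]-P[3]).round(4),"angle of length from y (ccw)",np.degrees(np.arctan2(-a[0],a[1])).round(2))
rect("b1",[(421,406),(476,449),(357,565),(300,517)],.018)
rect("b2",[(475,27),(524,45),(466,118),(417,98)],.018)
rect("tray",[(100,39),(188,41),(160,324),(50,322)],.006)
print("cap",cast(c,up([(416,230)]),.004),cast(c,up([(418,192)]),.034))
print("stud shoulder",cast(c,up([(125,152)]),.026))
s=cams.get_calibration("scene")
print(proj(s,cast(c,up([(100,39),(188,41),(160,324),(50,322)]),.006)).round(0))
```

```text
b1 [0.4278 0.1279 0.018 ] len 0.0984 wid 0.0397 0.0394 angle of length from y (ccw) 151.29
b2 [ 0.4385 -0.2374  0.018 ] len 0.1003 wid 0.0404 0.0388 angle of length from y (ccw) 163.83
tray [ 0.6478 -0.0874  0.006 ] len 0.2845 wid 0.0657 0.065 angle of length from y (ccw) -166.12
cap [[ 0.4496041 -0.078367   0.004    ]] [[ 0.45113381 -0.0811735   0.034     ]]
stud shoulder [[ 0.64472772 -0.07793109  0.026     ]]
[[318. 229.]
 [340. 235.]
 [265. 287.]
 [242. 278.]]
```

>>> play_rows(
  motion=[
    {"x":-0.96,"y":0.88},
    {"x":-0.96,"y":0.88},
    {"x":-0.96,"y":0.88},
    {"x":-0.96,"y":0.88},
    {"x":-0.96,"y":0.88},
    {"x":-0.96,"y":0.88},
    {"x":-0.96,"y":0.88},
    {"x":-0.96,"y":0.88},
    {"x":-0.96,"y":0.88},
    {"x":-0.96,"y":0.88},
    {"x":-0.96,"y":0.88},
    {"x":-0.96,"y":0.88},
    {"x":-0.96,"y":0.88},
    {"x":-0.96,"y":0.88},
    {"x":-0.96,"y":0.88},
  ],
  fingers=1,
)

```text
$.motion[0]: bad value
```

>>> play_rows(
  motion=[
    {"rz":-0.97},
    {"rz":-0.97},
    {"rz":-0.97},
    {"rz":-0.97},
    {"rz":-0.97},
    {"rz":-0.97},
    {"rz":-0.97},
    {"rz":-0.97},
    {"rz":-0.97},
    {"rz":-0.97},
    {"rz":-0.97},
    {"rz":-0.97},
    {"rz":-0.97},
    {"rz":-0.97},
    {"rz":-0.97},
    {},
  ],
)

```text
$.motion[0]: bad value
```

Run:
```python
from h import *
o=ctrl.get_obs();c=cams.get_calibration("wrist");im=cams.snapshot("wrist")
print(o["clock"],o["tool_pos"],o["orientation"],o["force"],o["joint_pos"])
cv2.imwrite("pics/w1.png",im); np.save("w1.npy",c,allow_pickle=True)
print(c)
```

```text
0.15 [ 0.17977836 -0.65021715  0.22581057] [ 1.79923516e+02 -9.39085510e-03 -1.64545819e+02] [-0.13443658  0.36506084 -0.49512314] [-5.80341898e+01  2.05835394e+01  6.44049244e-01 -1.35395064e-02
 -7.01365094e+01 -1.65070271e+01]
{'vertical_fov': 71.01348015505826, 'cx': 316.6562855263587, 'cy': 245.41640321108034, 'position': array([ 0.1051703 , -0.67183364,  0.38387189]), 'rotation': array([-1.67322571e+01, -7.95411571e-02,  1.05441235e+02])}
```

View pics/w1.png

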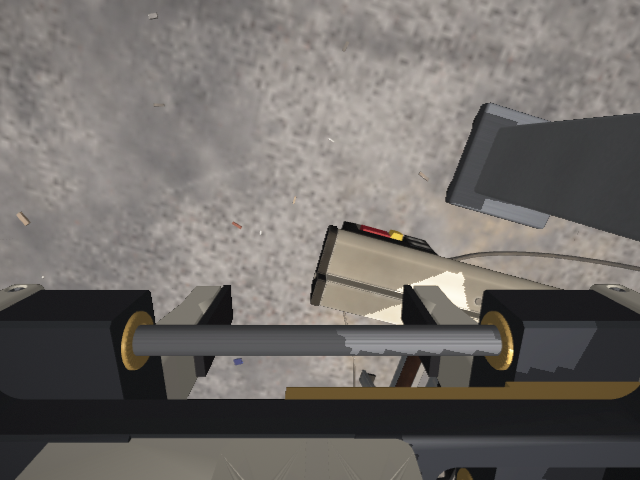

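The move was refused because a row needs all six numbers, so the picture is unchanged: only floor and the gripper.

>>> play_rows(
  motion=[
    {"x":-0.96,"y":0.88,"z":0,"rx":0,"ry":0,"rz":0},
    {"x":-0.96,"y":0.88,"z":0,"rx":0,"ry":0,"rz":0},
    {"x":-0.96,"y":0.88,"z":0,"rx":0,"ry":0,"rz":0},
    {"x":-0.96,"y":0.88,"z":0,"rx":0,"ry":0,"rz":0},
    {"x":-0.96,"y":0.88,"z":0,"rx":0,"ry":0,"rz":0},
    {"x":-0.96,"y":0.88,"z":0,"rx":0,"ry":0,"rz":0},
    {"x":-0.96,"y":0.88,"z":0,"rx":0,"ry":0,"rz":0},
    {"x":-0.96,"y":0.88,"z":0,"rx":0,"ry":0,"rz":0},
    {"x":-0.96,"y":0.88,"z":0,"rx":0,"ry":0,"rz":0},
    {"x":-0.96,"y":0.88,"z":0,"rx":0,"ry":0,"rz":0},
    {"x":-0.96,"y":0.88,"z":0,"rx":0,"ry":0,"rz":0},
    {"x":-0.96,"y":0.88,"z":0,"rx":0,"ry":0,"rz":0},
    {"x":-0.96,"y":0.88,"z":0,"rx":0,"ry":0,"rz":0},
    {"x":-0.96,"y":0.88,"z":0,"rx":0,"ry":0,"rz":0},
    {"x":-0.96,"y":0.88,"z":0,"rx":0,"ry":0,"rz":0},
  ],
  fingers=1,
)

```text
clock: 2.08
tool_pos: [0.4393, -0.2355, 0.2266]
orientation: [180.0, 0.0, -164.5]
force: [0.0, 0.0, -0.3]
opening: 0.0877
gripper_force: 0.0
```

>>> play_rows(
  motion=[
    {"x":0,"y":0,"z":0,"rx":0,"ry":0,"rz":-0.97},
    {"x":0,"y":0,"z":0,"rx":0,"ry":0,"rz":-0.97},
    {"x":0,"y":0,"z":0,"rx":0,"ry":0,"rz":-0.97},
    {"x":0,"y":0,"z":0,"rx":0,"ry":0,"rz":-0.97},
    {"x":0,"y":0,"z":0,"rx":0,"ry":0,"rz":-0.97},
    {"x":0,"y":0,"z":0,"rx":0,"ry":0,"rz":-0.97},
    {"x":0,"y":0,"z":0,"rx":0,"ry":0,"rz":-0.97},
    {"x":0,"y":0,"z":0,"rx":0,"ry":0,"rz":-0.97},
    {"x":0,"y":0,"z":0,"rx":0,"ry":0,"rz":-0.97},
    {"x":0,"y":0,"z":0,"rx":0,"ry":0,"rz":-0.97},
    {"x":0,"y":0,"z":0,"rx":0,"ry":0,"rz":-0.97},
    {"x":0,"y":0,"z":0,"rx":0,"ry":0,"rz":-0.97},
    {"x":0,"y":0,"z":0,"rx":0,"ry":0,"rz":-0.97},
    {"x":0,"y":0,"z":0,"rx":0,"ry":0,"rz":-0.97},
    {"x":0,"y":0,"z":0,"rx":0,"ry":0,"rz":-0.97},
    {"x":0,"y":0,"z":0,"rx":0,"ry":0,"rz":0},
  ],
)

```text
clock: 4.08
tool_pos: [0.4388, -0.2365, 0.2265]
orientation: [180.0, 0.0, -106.4]
force: [-0.2, -0.0, 1.0]
opening: 0.0874
gripper_force: 0.0
```

Run:
```python
from h import *
o=ctrl.get_obs();c=cams.get_calibration("wrist");im=cams.snapshot("wrist")
print(o["clock"],o["tool_pos"],o["orientation"],o["joint_pos"])
cv2.imwrite("pics/w2.png",im); np.save("w2.npy",c,allow_pickle=True)
print(proj(c,[.4385,-.2374,.018]),c)
```

```text
4.075 [ 0.43879826 -0.23653661  0.22651742] [ 1.79993390e+02  1.58902379e-03 -1.06370370e+02] [-5.70051291e+00  3.75148525e+00 -2.10601116e+01 -3.06857396e-03
 -6.51946051e+01 -1.06685698e+01]
[[317.33885144 217.19892775]] {'vertical_fov': 71.01348015505826, 'cx': 316.6562855263587, 'cy': 245.41640321108034, 'position': array([ 0.4170507 , -0.3117133 ,  0.38452735]), 'rotation': array([-1.67109763e+01,  5.89176178e-02,  1.63618196e+02])}
```

View pics/w2.png

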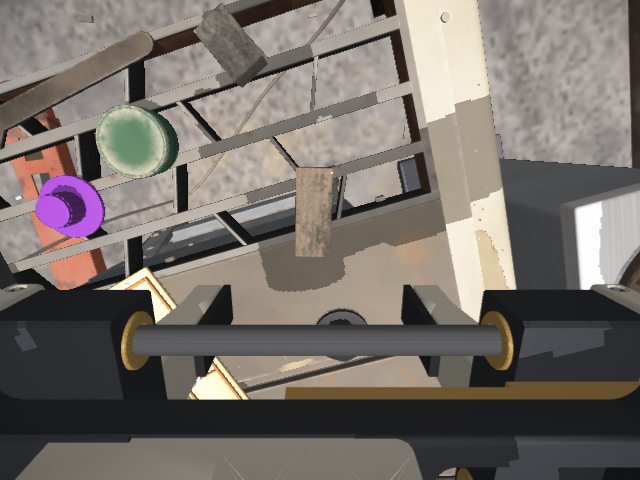

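Block 2's top shows corners at about (296,168), (333,168), (331,257), (296,257), nearly under the TCP and aligned with the tool. The purple decoy is at (68,207) and the tin at (137,142).

```bash
cat >> h.py <<'E'
def totool(o,P,yaw=None):
    y=np.radians(o["orientation"][2] if yaw is None else yaw); d=np.array(P)[:2]-o["tool_pos"][:2]
    return d@[np.cos(y),np.sin(y)], d@[np.sin(y),-np.cos(y)]
E
python3 - <<'E'
from h import *
o=ctrl.get_obs();c=np.load("w2.npy",allow_pickle=True).item()
P=cast(c,[(296,169),(333,169),(331.5,257),(296,257)],.018)
a=P[:2].mean(0)-P[2:].mean(0)
print(P,np.linalg.norm(a),np.linalg.norm(P[1]-P[0]),np.linalg.norm(P[2]-P[3]),np.degrees(np.arctan2(a[1],a[0])))
print(P.mean(0),np.array(totool(o,P.mean(0)))/.025)
im=cv2.imread("pics/w2.png")
g=cv2.GaussianBlur(cv2.cvtColor(im,6),(3,3),0)
for r in (185,200,215,230,245): 
    d=np.abs(np.diff(g[r,285:345].astype(int))); print(r,[(285+i,d[i]) for i in np.argsort(d)[-5:]])
E
```

```text
[[ 0.44558996 -0.29397439  0.018     ]
 [ 0.40778264 -0.28286302  0.018     ]
 [ 0.43599715 -0.18810159  0.018     ]
 [ 0.47515394 -0.19959776  0.018     ]] 0.09888321578429356 0.03940629717013139 0.04080951132890931 -106.98703022958568
[ 0.44113092 -0.24113419  0.018     ] [ 0.15122865 -0.14066158]
185 [(np.int64(342), np.int64(21)), (np.int64(330), np.int64(21)), (np.int64(331), np.int64(31)), (np.int64(339), np.int64(35)), (np.int64(341), np.int64(38))]
200 [(np.int64(293), np.int64(24)), (np.int64(336), np.int64(29)), (np.int64(338), np.int64(29)), (np.int64(294), np.int64(35)), (np.int64(339), np.int64(36))]
215 [(np.int64(331), np.int64(28)), (np.int64(337), np.int64(30)), (np.int64(295), np.int64(34)), (np.int64(340), np.int64(36)), (np.int64(336), np.int64(41))]
230 [(np.int64(315), np.int64(14)), (np.int64(296), np.int64(16)), (np.int64(293), np.int64(18)), (np.int64(295), np.int64(41)), (np.int64(294), np.int64(46))]
245 [(np.int64(324), np.int64(10)), (np.int64(307), np.int64(10)), (np.int64(308), np.int64(11)), (np.int64(294), np.int64(17)), (np.int64(295), np.int64(19))]
```

>>> play_rows(
  motion=[
    {"x":0.15,"y":-0.14,"z":0.96,"rx":0,"ry":0,"rz":0.1},
    {"x":0,"y":0,"z":0.96,"rx":0,"ry":0,"rz":0},
    {"x":0,"y":0,"z":0.96,"rx":0,"ry":0,"rz":0},
    {"x":0,"y":0,"z":0.96,"rx":0,"ry":0,"rz":0},
    {"x":0,"y":0,"z":0.96,"rx":0,"ry":0,"rz":0},
    {"x":0,"y":0,"z":0.96,"rx":0,"ry":0,"rz":0},
    {"x":0,"y":0,"z":0.96,"rx":0,"ry":0,"rz":0},
    {"x":0,"y":0,"z":0.96,"rx":0,"ry":0,"rz":0},
    {"x":0,"y":0,"z":0.96,"rx":0,"ry":0,"rz":0},
    {"x":0,"y":0,"z":0,"rx":0,"ry":0,"rz":0},
  ],
  fingers=1,
)

```text
clock: 5.38
tool_pos: [0.4399, -0.2409, 0.0092]
orientation: [179.8, -0.0, -106.8]
force: [-0.5, 0.3, -0.0]
opening: 0.0876
gripper_force: 0.0
```

>>> play_rows(
  motion=[
    {"x":0,"y":0,"z":0,"rx":0,"ry":0,"rz":0},
    {"x":0,"y":0,"z":0,"rx":0,"ry":0,"rz":0},
    {"x":0,"y":0,"z":0,"rx":0,"ry":0,"rz":0},
    {"x":0,"y":0,"z":0,"rx":0,"ry":0,"rz":0},
    {"x":0,"y":0,"z":0,"rx":0,"ry":0,"rz":0},
    {"x":0,"y":0,"z":0,"rx":0,"ry":0,"rz":0},
  ],
  fingers=-1,
)

```text
clock: 6.12
tool_pos: [0.4413, -0.2411, 0.0107]
orientation: [-180.0, -0.0, -106.7]
force: [-0.5, -0.6, 2.2]
opening: 0.0399
gripper_force: 30.0
```

>>> play_rows(
  motion=[
    {"x":0,"y":0,"z":-0.96,"rx":0,"ry":0,"rz":0},
    {"x":0,"y":0,"z":-0.96,"rx":0,"ry":0,"rz":0},
    {"x":0,"y":0,"z":-0.96,"rx":0,"ry":0,"rz":0},
    {"x":0,"y":0,"z":-0.96,"rx":0,"ry":0,"rz":0},
    {"x":0,"y":0,"z":-0.96,"rx":0,"ry":0,"rz":0},
    {"x":0,"y":0,"z":-0.96,"rx":0,"ry":0,"rz":0},
    {"x":0,"y":0,"z":-0.96,"rx":0,"ry":0,"rz":0},
    {"x":0,"y":0,"z":-0.96,"rx":0,"ry":0,"rz":0},
    {"x":0,"y":0,"z":-0.96,"rx":0,"ry":0,"rz":0},
    {"x":-0.95,"y":-0.44,"z":0,"rx":0,"ry":0,"rz":0},
    {"x":-0.95,"y":-0.44,"z":0,"rx":0,"ry":0,"rz":0},
    {"x":-0.95,"y":-0.44,"z":0,"rx":0,"ry":0,"rz":0},
    {"x":-0.95,"y":-0.44,"z":0,"rx":0,"ry":0,"rz":0},
    {"x":-0.95,"y":-0.44,"z":0,"rx":0,"ry":0,"rz":0},
    {"x":-0.95,"y":-0.44,"z":0,"rx":0,"ry":0,"rz":0},
    {"x":-0.95,"y":-0.44,"z":0,"rx":0,"ry":0,"rz":0},
    {"x":-0.95,"y":-0.44,"z":0,"rx":0,"ry":0,"rz":0},
    {"x":-0.95,"y":-0.44,"z":0,"rx":0,"ry":0,"rz":0},
    {"x":-0.95,"y":-0.44,"z":0,"rx":0,"ry":0,"rz":0},
    {"x":-0.95,"y":-0.44,"z":0,"rx":0,"ry":0,"rz":0},
  ],
)

```text
clock: 8.62
tool_pos: [0.6335, -0.0245, 0.2265]
orientation: [180.0, -0.0, -106.7]
force: [0.2, 1.0, -0.1]
opening: 0.0397
gripper_force: 30.0
```

>>> play_rows(
  motion=[
    {"x":0,"y":0,"z":0,"rx":0,"ry":0,"rz":-0.96},
    {"x":0,"y":0,"z":0,"rx":0,"ry":0,"rz":-0.96},
    {"x":0,"y":0,"z":0,"rx":0,"ry":0,"rz":-0.96},
    {"x":0,"y":0,"z":0,"rx":0,"ry":0,"rz":-0.96},
    {"x":0,"y":0,"z":0,"rx":0,"ry":0,"rz":-0.96},
    {"x":0,"y":0,"z":0,"rx":0,"ry":0,"rz":-0.96},
    {"x":0,"y":0,"z":0,"rx":0,"ry":0,"rz":-0.96},
    {"x":0,"y":0,"z":0,"rx":0,"ry":0,"rz":-0.96},
    {"x":0,"y":0,"z":0,"rx":0,"ry":0,"rz":0},
    {"x":0,"y":0,"z":0,"rx":0,"ry":0,"rz":0},
    {"x":0,"y":0,"z":0,"rx":0,"ry":0,"rz":0},
  ],
)

```text
clock: 10.0
tool_pos: [0.6325, -0.0257, 0.2265]
orientation: [180.0, -0.0, -76.1]
force: [-0.3, -0.4, -0.8]
opening: 0.0397
gripper_force: 30.0
```

Run:
```python
from h import *
o=ctrl.get_obs();c=cams.get_calibration("wrist");im=cams.snapshot("wrist")
print(o["clock"],o["tool_pos"],o["orientation"],o["force"],o["opening"])
cv2.imwrite("pics/w3.png",im); np.save("w3.npy",c,allow_pickle=True)
cv2.imwrite("pics/w3c.png",cv2.resize(im[0:300,200:500],None,fx=2,fy=2,interpolation=cv2.INTER_CUBIC))
```

```text
10.0 [ 0.63246628 -0.02568932  0.22653187] [ 1.79996701e+02 -2.16312249e-04 -7.60680532e+01] [-0.25104755 -0.43300863 -0.78617439] 0.03968810634909425
```

View pics/w3c.png

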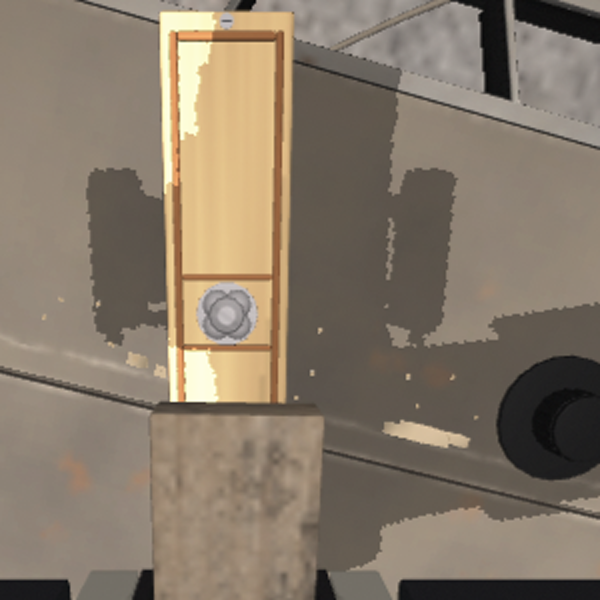

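The tray's far corners are at crop (160,12) and (294,12), its edges run down to (169,404) and (287,404), and the stud centre is at (227,313). The held block's end edge is at row 414, and the cap is at (565,417).

Run:
```python
from h import *
o=ctrl.get_obs();c=np.load("w3.npy",allow_pickle=True).item()
up=lambda L:(np.atleast_2d(L)+.5)/2-.5+[200,0]
T=lambda uv,z:[np.round(np.array(totool(o,p))*1000,1) for p in cast(c,up(uv),z)]
print("in tool mm (x,y)")
print("board corners/edges",T([(160,12),(294,12),(169,404),(287,404)],.006))
print("shoulder",T([(227,312),(196,312),(258,312)],.026)); print("tip",T([(227,314)],.048))
print("ring outer",T([(169,31),(283,31)],.010),"inner",T([(178,41),(274,41),(182,274),(272,274)],.010),"div",T([(182,280),(272,280),(182,345),(272,345)],.010))
print("block end",T([(150,414),(323,414)],.2345),T([(150,404),(323,404)],.2165))
# cap
im=cv2.imread("pics/w3.png");m=cv2.inRange(im,(0,0,0),(38,38,38));m[:165]=0;m[250:]=0;m[:,:440]=0
k=max(cv2.findContours(m,0,2)[0],key=cv2.contourArea);print("cap",cv2.boundingRect(k))
```

```text
in tool mm (x,y)
board corners/edges [array([207.2, -36.2]), array([207.1,  28.7]), array([ 16.5, -37.1]), array([16.5, 29.6])]
shoulder [array([67.4, -4. ]), array([ 67.4, -19.9]), array([67.4, 12. ])]
tip [array([67.1, -3.7])]
ring outer [array([197.9, -31.7]), array([197.9,  23.3])] inner [array([193.8, -27.4]), array([193.7,  19. ]), array([ 86.4, -27.9]), array([86.4, 19.8])] div [array([ 83.3, -28. ]), array([83.3, 19.8]), array([ 49.5, -28.7]), array([49.5, 20.4])]
block end [array([ 51.5, -19. ]), array([51.5, 19.9])] [array([ 50.9, -21.2]), array([50.9, 22.2])]
cap (449, 178, 63, 62)
```

>>> play_rows(
  motion=[
    {"x":0.93,"y":-0.17,"z":0,"rx":0,"ry":0,"rz":0},
    {"x":0.93,"y":0,"z":0,"rx":0,"ry":0,"rz":0},
    {"x":0.93,"y":0,"z":0,"rx":0,"ry":0,"rz":0},
    {"x":0.93,"y":0,"z":0,"rx":0,"ry":0,"rz":0},
    {"x":0.93,"y":0,"z":0,"rx":0,"ry":0,"rz":0},
    {"x":0.92,"y":0,"z":0,"rx":0,"ry":0,"rz":0},
    {"x":0,"y":0,"z":0.95,"rx":0,"ry":0,"rz":0},
    {"x":0,"y":0,"z":0.95,"rx":0,"ry":0,"rz":0},
    {"x":0,"y":0,"z":0.95,"rx":0,"ry":0,"rz":0},
    {"x":0,"y":0,"z":0.95,"rx":0,"ry":0,"rz":0},
    {"x":0,"y":0,"z":0.95,"rx":0,"ry":0,"rz":0},
    {"x":0,"y":0,"z":0.95,"rx":0,"ry":0,"rz":0},
    {"x":0,"y":0,"z":0.95,"rx":0,"ry":0,"rz":0},
    {"x":0,"y":0,"z":0.95,"rx":0,"ry":0,"rz":0},
    {"x":0,"y":0,"z":0.35,"rx":0,"ry":0,"rz":0},
    {"x":0,"y":0,"z":0.25,"rx":0,"ry":0,"rz":0},
    {"x":0,"y":0,"z":0.15,"rx":0,"ry":0,"rz":0},
    {"x":0,"y":0,"z":0,"rx":0,"ry":0,"rz":0},
    {"x":0,"y":0,"z":0,"rx":0,"ry":0,"rz":0},
  ],
)

```text
clock: 12.42
tool_pos: [0.6705, -0.1599, 0.0185]
orientation: [-179.9, -0.0, -76.0]
force: [0.6, 0.9, -0.8]
opening: 0.0393
gripper_force: 30.0
```

>>> play_rows(
  motion=[
    {"x":0,"y":0,"z":0.05,"rx":0,"ry":0,"rz":0},
    {"x":0,"y":0,"z":0,"rx":0,"ry":0,"rz":0},
  ],
)

```text
clock: 12.68
tool_pos: [0.6702, -0.1598, 0.0168]
orientation: [-180.0, -0.0, -76.0]
force: [-0.1, 0.7, 0.3]
opening: 0.0397
gripper_force: 30.0
```

>>> play_rows(
  motion=[
    {"x":0,"y":0,"z":0,"rx":0,"ry":0,"rz":0},
    {"x":0,"y":0,"z":0,"rx":0,"ry":0,"rz":0},
    {"x":0,"y":0,"z":0,"rx":0,"ry":0,"rz":0},
    {"x":0,"y":0,"z":0,"rx":0,"ry":0,"rz":0},
    {"x":0,"y":0,"z":-0.5,"rx":0,"ry":0,"rz":0},
    {"x":0,"y":0,"z":-0.95,"rx":0,"ry":0,"rz":0},
    {"x":0,"y":0,"z":-0.95,"rx":0,"ry":0,"rz":0},
    {"x":0,"y":0,"z":-0.95,"rx":0,"ry":0,"rz":0},
    {"x":0,"y":0,"z":-0.95,"rx":0,"ry":0,"rz":0},
    {"x":0,"y":0,"z":-0.95,"rx":0,"ry":0,"rz":0},
    {"x":0,"y":0,"z":-0.95,"rx":0,"ry":0,"rz":0},
    {"x":0,"y":0,"z":-0.95,"rx":0,"ry":0,"rz":0},
    {"x":0,"y":0,"z":-0.95,"rx":0,"ry":0,"rz":0},
    {"x":0,"y":0,"z":-0.3,"rx":0,"ry":0,"rz":0},
  ],
  fingers=1,
)

```text
clock: 14.42
tool_pos: [0.6708, -0.16, 0.2293]
orientation: [-179.8, -0.1, -76.0]
force: [-0.3, 0.9, 0.2]
opening: 0.0878
gripper_force: 0.0
```

>>> play_rows(
  motion=[
    {"x":-0.965,"y":0.47,"z":0,"rx":0,"ry":0,"rz":0},
    {"x":-0.965,"y":0.47,"z":0,"rx":0,"ry":0,"rz":0},
    {"x":-0.965,"y":0.47,"z":0,"rx":0,"ry":0,"rz":0},
    {"x":-0.965,"y":0.47,"z":0,"rx":0,"ry":0,"rz":0},
    {"x":-0.965,"y":0.47,"z":0,"rx":0,"ry":0,"rz":0},
    {"x":-0.965,"y":0.47,"z":0,"rx":0,"ry":0,"rz":0},
    {"x":-0.965,"y":0.47,"z":0,"rx":0,"ry":0,"rz":0},
    {"x":-0.965,"y":0.47,"z":0,"rx":0,"ry":0,"rz":0},
    {"x":-0.965,"y":0.47,"z":0,"rx":0,"ry":0,"rz":0},
    {"x":-0.965,"y":0.47,"z":0,"rx":0,"ry":0,"rz":0},
    {"x":-0.965,"y":0.47,"z":0,"rx":0,"ry":0,"rz":0},
    {"x":-0.965,"y":0.47,"z":0,"rx":0,"ry":0,"rz":0},
    {"x":-0.965,"y":0.47,"z":0,"rx":0,"ry":0,"rz":0},
    {"x":-0.965,"y":0.47,"z":0,"rx":0,"ry":0,"rz":0},
  ],
)

```text
clock: 16.18
tool_pos: [0.4279, 0.1285, 0.2263]
orientation: [180.0, 0.0, -76.0]
force: [-0.1, 1.0, -0.3]
opening: 0.0879
gripper_force: 0.0
```

>>> play_rows(
  motion=[
    {"x":0,"y":0,"z":0,"rx":0,"ry":0,"rz":0.97},
    {"x":0,"y":0,"z":0,"rx":0,"ry":0,"rz":0.97},
    {"x":0,"y":0,"z":0,"rx":0,"ry":0,"rz":0.97},
    {"x":0,"y":0,"z":0,"rx":0,"ry":0,"rz":0.97},
    {"x":0,"y":0,"z":0,"rx":0,"ry":0,"rz":0.97},
    {"x":0,"y":0,"z":0,"rx":0,"ry":0,"rz":0.97},
    {"x":0,"y":0,"z":0,"rx":0,"ry":0,"rz":0.97},
    {"x":0,"y":0,"z":0,"rx":0,"ry":0,"rz":0.97},
    {"x":0,"y":0,"z":0,"rx":0,"ry":0,"rz":0.97},
    {"x":0,"y":0,"z":0,"rx":0,"ry":0,"rz":0.97},
    {"x":0,"y":0,"z":0,"rx":0,"ry":0,"rz":0.97},
    {"x":0,"y":0,"z":0,"rx":0,"ry":0,"rz":0},
    {"x":0,"y":0,"z":0,"rx":0,"ry":0,"rz":0},
  ],
)

```text
clock: 17.8
tool_pos: [0.4287, 0.128, 0.2265]
orientation: [180.0, -0.0, -118.6]
force: [0.2, -0.6, 0.7]
opening: 0.0878
gripper_force: 0.0
```

Run:
```python
from h import *
o=ctrl.get_obs();c=cams.get_calibration("wrist");im=cams.snapshot("wrist");s=cams.snapshot("side")
print(o["clock"],o["tool_pos"],o["orientation"],o["force"],o["opening"])
cv2.imwrite("pics/w4.png",im); np.save("w4.npy",c,allow_pickle=True)
a=cv2.resize(im[120:300,220:420],None,fx=2,fy=2,interpolation=cv2.INTER_CUBIC)
b=cv2.resize(s[200:400,220:420],None,fx=2,fy=2,interpolation=cv2.INTER_CUBIC)
a=cv2.copyMakeBorder(a,0,40,0,0,0); cv2.imwrite("pics/w4c.png",np.hstack([a,b]))
```

```text
17.8 [0.42873264 0.12803715 0.22645371] [ 1.79991046e+02 -5.14258577e-03 -1.18617730e+02] [ 0.22980475 -0.59152935  0.66345443] 0.08781079721975946
```

View pics/w4c.png

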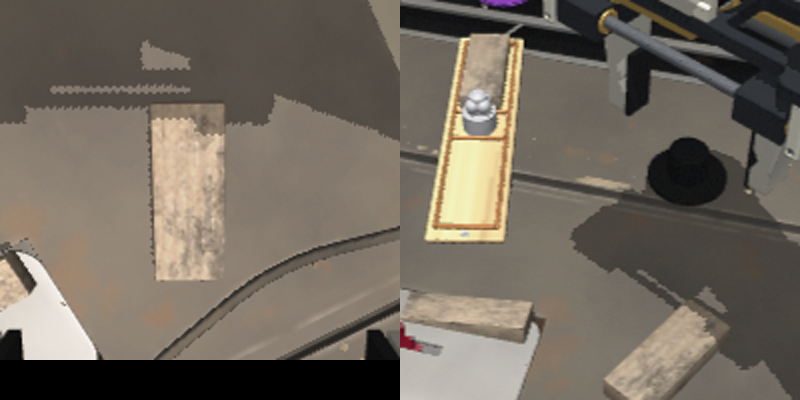

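Block 2 lies in the right bay. Block 1's top corners are at left-crop (150,104), (225,104), (224,280), (156,280).

Run:
```python
from h import *
o=ctrl.get_obs();c=np.load("w4.npy",allow_pickle=True).item()
P=cast(c,(np.array([(150,106),(225,106),(224,280),(156,280)])+.5)/2-.5+[220,120],.018)
a=P[:2].mean(0)-P[2:].mean(0)
print(np.linalg.norm(a),np.linalg.norm(P[1]-P[0]),np.linalg.norm(P[2]-P[3]),np.degrees(np.arctan2(a[1],a[0])))
print(P.mean(0),np.array(totool(o,P.mean(0)))/.025)
```

```text
0.09830318459357247 0.040060296959322575 0.03917847716686775 -117.94735341820822
[0.43184276 0.12626993 0.018     ] [ 0.00328446 -0.14107918]
```

>>> play_rows(
  motion=[
    {"x":0,"y":-0.14,"z":0.96,"rx":0,"ry":0,"rz":-0.15},
    {"x":0,"y":0,"z":0.96,"rx":0,"ry":0,"rz":0},
    {"x":0,"y":0,"z":0.96,"rx":0,"ry":0,"rz":0},
    {"x":0,"y":0,"z":0.96,"rx":0,"ry":0,"rz":0},
    {"x":0,"y":0,"z":0.96,"rx":0,"ry":0,"rz":0},
    {"x":0,"y":0,"z":0.96,"rx":0,"ry":0,"rz":0},
    {"x":0,"y":0,"z":0.96,"rx":0,"ry":0,"rz":0},
    {"x":0,"y":0,"z":0.96,"rx":0,"ry":0,"rz":0},
    {"x":0,"y":0,"z":0.95,"rx":0,"ry":0,"rz":0},
    {"x":0,"y":0,"z":0,"rx":0,"ry":0,"rz":0},
  ],
  fingers=1,
)

```text
clock: 19.15
tool_pos: [0.431, 0.1256, 0.0096]
orientation: [179.9, -0.2, -118.1]
force: [0.0, -0.0, 0.5]
opening: 0.0877
gripper_force: 0.0
```

>>> play_rows(
  motion=[
    {"x":0,"y":0,"z":0,"rx":0,"ry":0,"rz":0},
    {"x":0,"y":0,"z":0,"rx":0,"ry":0,"rz":0},
    {"x":0,"y":0,"z":0,"rx":0,"ry":0,"rz":0},
    {"x":0,"y":0,"z":0,"rx":0,"ry":0,"rz":0},
    {"x":0,"y":0,"z":0,"rx":0,"ry":0,"rz":0},
    {"x":0,"y":0,"z":0,"rx":0,"ry":0,"rz":0},
  ],
  fingers=-1,
)

```text
clock: 19.9
tool_pos: [0.432, 0.1265, 0.0109]
orientation: [-180.0, 0.0, -118.1]
force: [-0.7, 0.6, 2.5]
opening: 0.0392
gripper_force: 30.0
```

>>> play_rows(
  motion=[
    {"x":0,"y":0,"z":-0.96,"rx":0,"ry":0,"rz":0},
    {"x":0,"y":0,"z":-0.96,"rx":0,"ry":0,"rz":0},
    {"x":0,"y":0,"z":-0.96,"rx":0,"ry":0,"rz":0},
    {"x":0,"y":0,"z":-0.96,"rx":0,"ry":0,"rz":0},
    {"x":0,"y":0,"z":-0.96,"rx":0,"ry":0,"rz":0},
    {"x":0,"y":0,"z":-0.96,"rx":0,"ry":0,"rz":0},
    {"x":0,"y":0,"z":-0.96,"rx":0,"ry":0,"rz":0},
    {"x":0,"y":0,"z":-0.96,"rx":0,"ry":0,"rz":0},
    {"x":0,"y":0,"z":-0.96,"rx":0,"ry":0,"rz":0},
    {"x":0.12,"y":-0.98,"z":0,"rx":0,"ry":0,"rz":0},
    {"x":0.12,"y":-0.98,"z":0,"rx":0,"ry":0,"rz":0},
    {"x":0.12,"y":-0.98,"z":0,"rx":0,"ry":0,"rz":0},
    {"x":0.12,"y":-0.98,"z":0,"rx":0,"ry":0,"rz":0},
    {"x":0.12,"y":-0.98,"z":0,"rx":0,"ry":0,"rz":0},
    {"x":0.12,"y":-0.98,"z":0,"rx":0,"ry":0,"rz":0},
    {"x":0.12,"y":-0.98,"z":0,"rx":0,"ry":0,"rz":0},
    {"x":0.12,"y":-0.98,"z":0,"rx":0,"ry":0,"rz":0},
    {"x":0.12,"y":-0.98,"z":0,"rx":0,"ry":0,"rz":0},
    {"x":0.12,"y":-0.98,"z":0,"rx":0,"ry":0,"rz":0},
  ],
)

```text
clock: 22.28
tool_pos: [0.6343, -0.016, 0.2263]
orientation: [180.0, -0.0, -118.1]
force: [-0.0, 0.6, -0.1]
opening: 0.0395
gripper_force: 30.0
```

>>> play_rows(
  motion=[
    {"x":0,"y":0,"z":0,"rx":0,"ry":0,"rz":-0.955},
    {"x":0,"y":0,"z":0,"rx":0,"ry":0,"rz":-0.955},
    {"x":0,"y":0,"z":0,"rx":0,"ry":0,"rz":-0.955},
    {"x":0,"y":0,"z":0,"rx":0,"ry":0,"rz":-0.955},
    {"x":0,"y":0,"z":0,"rx":0,"ry":0,"rz":-0.955},
    {"x":0,"y":0,"z":0,"rx":0,"ry":0,"rz":-0.955},
    {"x":0,"y":0,"z":0,"rx":0,"ry":0,"rz":-0.955},
    {"x":0,"y":0,"z":0,"rx":0,"ry":0,"rz":-0.955},
    {"x":0,"y":0,"z":0,"rx":0,"ry":0,"rz":-0.955},
    {"x":0,"y":0,"z":0,"rx":0,"ry":0,"rz":-0.955},
    {"x":0,"y":0,"z":0,"rx":0,"ry":0,"rz":-0.955},
    {"x":0,"y":0,"z":0,"rx":0,"ry":0,"rz":0},
    {"x":0,"y":0,"z":0,"rx":0,"ry":0,"rz":0},
  ],
)

```text
clock: 23.9
tool_pos: [0.6338, -0.0154, 0.2266]
orientation: [180.0, 0.0, -76.2]
force: [-0.5, 0.3, -0.5]
opening: 0.0395
gripper_force: 30.0
```

Run:
```python
from h import *
o=ctrl.get_obs();im=cams.snapshot("wrist");c=cams.get_calibration("wrist")
print(o["clock"],o["tool_pos"],o["orientation"])
print("shift units",np.array(totool(o,[.6345,-.0165]))/.025)
cv2.imwrite("pics/w5.png",im)
# held block far end edge: row profile through the middle columns
g=cv2.cvtColor(im,6)[150:290,290:345].mean(1); d=np.diff(g); print([(150+int(i),round(d[i],1)) for i in np.argsort(-abs(d))[:8]])
w3=cv2.imread("pics/w3.png"); g=cv2.cvtColor(w3,6)[150:290,290:345].mean(1); d=np.diff(g); print([(150+int(i),round(d[i],1)) for i in np.argsort(-abs(d))[:8]])
```

```text
23.9 [ 0.63383622 -0.01542125  0.22659234] [ 1.79978292e+02  6.52889794e-03 -7.61679996e+01]
shift units [ 0.04824626 -0.01546514]
[(201, np.float64(-64.8)), (200, np.float64(-63.3)), (162, np.float64(-47.9)), (166, np.float64(41.6)), (207, np.float64(33.4)), (206, np.float64(21.5)), (165, np.float64(19.2)), (159, np.float64(12.3))]
[(200, np.float64(-94.4)), (171, np.float64(-51.5)), (175, np.float64(37.0)), (207, np.float64(31.2)), (174, np.float64(29.6)), (201, np.float64(-27.5)), (206, np.float64(22.2)), (168, np.float64(10.9))]
```

>>> play_rows(
  motion=[
    {"x":0.04,"y":-0.02,"z":0.95,"rx":0,"ry":0,"rz":0},
    {"x":0,"y":0,"z":0.95,"rx":0,"ry":0,"rz":0},
    {"x":0,"y":0,"z":0.95,"rx":0,"ry":0,"rz":0},
    {"x":0,"y":0,"z":0.95,"rx":0,"ry":0,"rz":0},
    {"x":0,"y":0,"z":0.95,"rx":0,"ry":0,"rz":0},
    {"x":0,"y":0,"z":0.95,"rx":0,"ry":0,"rz":0},
    {"x":0,"y":0,"z":0.95,"rx":0,"ry":0,"rz":0},
    {"x":0,"y":0,"z":0.95,"rx":0,"ry":0,"rz":0},
    {"x":0,"y":0,"z":0.35,"rx":0,"ry":0,"rz":0},
    {"x":0,"y":0,"z":0.25,"rx":0,"ry":0,"rz":0},
    {"x":0,"y":0,"z":0.2,"rx":0,"ry":0,"rz":0},
    {"x":0,"y":0,"z":0,"rx":0,"ry":0,"rz":0},
    {"x":0,"y":0,"z":0,"rx":0,"ry":0,"rz":0},
  ],
)

```text
clock: 25.58
tool_pos: [0.6349, -0.0162, 0.0173]
orientation: [-180.0, 0.0, -76.1]
force: [-0.0, 0.1, -0.0]
opening: 0.0398
gripper_force: 30.0
```

>>> play_rows(
  motion=[
    {"x":0,"y":0,"z":0,"rx":0,"ry":0,"rz":0},
    {"x":0,"y":0,"z":0,"rx":0,"ry":0,"rz":0},
    {"x":0,"y":0,"z":0,"rx":0,"ry":0,"rz":0},
    {"x":0,"y":0,"z":0,"rx":0,"ry":0,"rz":0},
    {"x":0,"y":0,"z":-0.5,"rx":0,"ry":0,"rz":0},
    {"x":0,"y":0,"z":-0.95,"rx":0,"ry":0,"rz":0},
    {"x":0,"y":0,"z":-0.95,"rx":0,"ry":0,"rz":0},
    {"x":0,"y":0,"z":-0.95,"rx":0,"ry":0,"rz":0},
    {"x":0,"y":0,"z":-0.95,"rx":0,"ry":0,"rz":0},
    {"x":0,"y":0,"z":-0.95,"rx":0,"ry":0,"rz":0},
    {"x":0,"y":0,"z":-0.95,"rx":0,"ry":0,"rz":0},
    {"x":0,"y":0,"z":-0.95,"rx":0,"ry":0,"rz":0},
    {"x":0,"y":0,"z":-0.95,"rx":0,"ry":0,"rz":0},
    {"x":0,"y":0,"z":-0.25,"rx":0,"ry":0,"rz":0},
  ],
  fingers=1,
)

```text
clock: 27.32
tool_pos: [0.6354, -0.0163, 0.2282]
orientation: [-179.8, -0.0, -76.1]
force: [-0.5, 1.2, -0.5]
opening: 0.0874
gripper_force: 0.0
```

>>> play_rows(
  motion=[
    {"x":0.11,"y":0.96,"z":0,"rx":0,"ry":0,"rz":0},
    {"x":0.11,"y":0.96,"z":0,"rx":0,"ry":0,"rz":0},
    {"x":0.11,"y":0.96,"z":0,"rx":0,"ry":0,"rz":0},
    {"x":0.11,"y":0.96,"z":0,"rx":0,"ry":0,"rz":0},
    {"x":0.11,"y":0.96,"z":0,"rx":0,"ry":0,"rz":0},
    {"x":0.11,"y":0.96,"z":0,"rx":0,"ry":0,"rz":0},
    {"x":0.11,"y":0.96,"z":0,"rx":0,"ry":0,"rz":0},
    {"x":0.11,"y":0.96,"z":0,"rx":0,"ry":0,"rz":0},
    {"x":0,"y":0,"z":0,"rx":0,"ry":0,"rz":0},
    {"x":0,"y":0,"z":0,"rx":0,"ry":0,"rz":0},
  ],
)

```text
clock: 28.58
tool_pos: [0.4539, -0.0838, 0.2257]
orientation: [-180.0, -0.0, -76.1]
force: [-0.4, 0.7, 0.2]
opening: 0.0879
gripper_force: 0.0
```

Run:
```python
from h import *
o=ctrl.get_obs();c=cams.get_calibration("wrist");im=cams.snapshot("wrist");s=cams.snapshot("side")
print(o["clock"],o["tool_pos"],o["orientation"],o["force"],o["opening"])
cv2.imwrite("pics/w6.png",im); np.save("w6.npy",c,allow_pickle=True)
m=cv2.inRange(im,(0,0,0),(38,38,38));m[285:]=0;m[:120]=0
for k in sorted(cv2.findContours(m,0,2)[0],key=cv2.contourArea)[-2:]: print("black",cv2.boundingRect(k),cv2.fitEllipse(k))
a=cv2.resize(im[120:300,220:420],None,fx=2,fy=2,interpolation=cv2.INTER_CUBIC)
b=cv2.resize(s[200:400,220:420],None,fx=2,fy=2,interpolation=cv2.INTER_CUBIC)
a=cv2.copyMakeBorder(a,0,40,0,0,0); cv2.imwrite("pics/w6c.png",np.hstack([a,b]))
```

```text
28.575 [ 0.45385542 -0.0837582   0.22567761] [-1.79969000e+02 -4.63687414e-04 -7.60832190e+01] [-0.44600652  0.70751954  0.18242027] 0.08786057970837496
black (338, 230, 8, 4) ((341.5495910644531, 231.17373657226562), (3.0131676197052, 6.75274658203125), 102.4021987915039)
black (302, 206, 40, 44) ((319.42462158203125, 228.85740661621094), (32.02300262451172, 46.85468673706055), 166.92483520507812)
```

View pics/w6c.png

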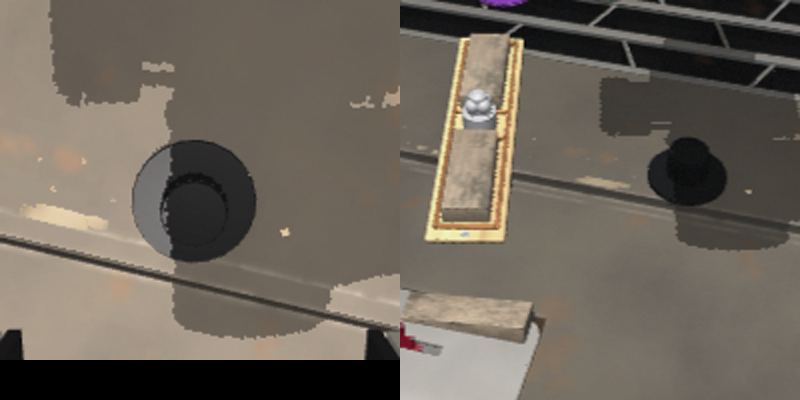

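Both blocks are flat in their bays. In the left crop the cap's flange spans x 132–256 and y 140–262, centre (194,201), with the grip top at (194,212).

Run:
```python
from h import *
o=ctrl.get_obs();c=np.load("w6.npy",allow_pickle=True).item()
for uv,z in [((194,201),.005),((194.5,212),.034)]:
    P=cast(c,(np.array([uv])+.5)/2-.5+[220,120],z)[0]; print(P,np.array(totool(o,P))*1000)
```

```text
[ 0.45313526 -0.07895547  0.005     ] [-4.79218625 -0.25841766]
[ 0.45292338 -0.07940105  0.034     ] [-4.41070272  0.0544831 ]
```

>>> play_rows(
  motion=[
    {"x":-0.18,"y":0,"z":0.95,"rx":0,"ry":0,"rz":0},
    {"x":0,"y":0,"z":0.95,"rx":0,"ry":0,"rz":0},
    {"x":0,"y":0,"z":0.95,"rx":0,"ry":0,"rz":0},
    {"x":0,"y":0,"z":0.95,"rx":0,"ry":0,"rz":0},
    {"x":0,"y":0,"z":0.95,"rx":0,"ry":0,"rz":0},
    {"x":0,"y":0,"z":0.95,"rx":0,"ry":0,"rz":0},
    {"x":0,"y":0,"z":0.95,"rx":0,"ry":0,"rz":0},
    {"x":0,"y":0,"z":0.95,"rx":0,"ry":0,"rz":0},
    {"x":0,"y":0,"z":0.95,"rx":0,"ry":0,"rz":0},
    {"x":0,"y":0,"z":0,"rx":0,"ry":0,"rz":0},
    {"x":0,"y":0,"z":0,"rx":0,"ry":0,"rz":0},
  ],
  fingers=1,
)

```text
clock: 30.05
tool_pos: [0.4531, -0.0793, 0.0122]
orientation: [-180.0, -0.0, -76.1]
force: [0.1, -0.0, -0.5]
opening: 0.0877
gripper_force: 0.0
```

>>> play_rows(
  motion=[
    {"x":0,"y":0,"z":0,"rx":0,"ry":0,"rz":0},
    {"x":0,"y":0,"z":0,"rx":0,"ry":0,"rz":0},
    {"x":0,"y":0,"z":0,"rx":0,"ry":0,"rz":0},
    {"x":0,"y":0,"z":0,"rx":0,"ry":0,"rz":0},
    {"x":0,"y":0,"z":0,"rx":0,"ry":0,"rz":0},
    {"x":0,"y":0,"z":0,"rx":0,"ry":0,"rz":0},
  ],
  fingers=-1,
)

```text
clock: 30.8
tool_pos: [0.4525, -0.0795, 0.0118]
orientation: [180.0, 0.0, -76.1]
force: [-0.1, -0.8, 0.8]
opening: 0.0347
gripper_force: 30.0
```

>>> play_rows(
  motion=[
    {"x":0,"y":0,"z":-0.96,"rx":0,"ry":0,"rz":0},
    {"x":0,"y":0,"z":-0.96,"rx":0,"ry":0,"rz":0},
    {"x":0,"y":0,"z":-0.96,"rx":0,"ry":0,"rz":0},
    {"x":0,"y":0,"z":-0.96,"rx":0,"ry":0,"rz":0},
    {"x":0,"y":0,"z":-0.96,"rx":0,"ry":0,"rz":0},
    {"x":0.29,"y":-0.96,"z":0,"rx":0,"ry":0,"rz":0},
    {"x":0.29,"y":-0.96,"z":0,"rx":0,"ry":0,"rz":0},
    {"x":0.29,"y":-0.96,"z":0,"rx":0,"ry":0,"rz":0},
    {"x":0.29,"y":-0.96,"z":0,"rx":0,"ry":0,"rz":0},
    {"x":0.29,"y":-0.96,"z":0,"rx":0,"ry":0,"rz":0},
    {"x":0.29,"y":-0.96,"z":0,"rx":0,"ry":0,"rz":0},
    {"x":0.29,"y":-0.96,"z":0,"rx":0,"ry":0,"rz":0},
    {"x":0.29,"y":-0.96,"z":0,"rx":0,"ry":0,"rz":0},
    {"x":0,"y":0,"z":0,"rx":0,"ry":0,"rz":0},
    {"x":0,"y":0,"z":0,"rx":0,"ry":0,"rz":0},
    {"x":0,"y":0,"z":0,"rx":0,"ry":0,"rz":0},
  ],
)

```text
clock: 32.8
tool_pos: [0.6521, -0.0896, 0.1319]
orientation: [180.0, 0.0, -76.1]
force: [-0.3, 0.5, 0.7]
opening: 0.0353
gripper_force: 30.0
```

Run:
```python
from h import *
o=ctrl.get_obs();print(o["clock"],o["tool_pos"],o["orientation"],o["force"],o["opening"])
print(np.array(totool(o,[.6525,-.0898]))*1000)
s=cams.snapshot("side");w=cams.snapshot("scene");cv2.imwrite("pics/s7.png",s)
cc=cams.get_calibration("side");u=proj(cc,[[.6525,-.0898,.048]])[0].astype(int);print(u)
v=proj(cams.get_calibration("scene"),[[.6525,-.0898,.048]])[0].astype(int)
f=lambda im,p:cv2.resize(im[p[1]-65:p[1]+35,p[0]-50:p[0]+50],None,fx=4,fy=4,interpolation=cv2.INTER_CUBIC)
cv2.imwrite("pics/s7c.png",np.hstack([f(s,u),f(w,v)]));print(v)
```

```text
32.8 [ 0.65212981 -0.08956503  0.13186205] [ 1.79985038e+02  9.39759530e-03 -7.60822302e+01] [-0.31390975  0.51103918  0.68463597] 0.03525298768459046
[ 0.3171174  -0.30280689]
[256 245]
[293 237]
```

>>> play_rows(
  motion=[
    {"x":0.01,"y":0,"z":0.9,"rx":0,"ry":0,"rz":0},
    {"x":0,"y":0,"z":0.9,"rx":0,"ry":0,"rz":0},
    {"x":0,"y":0,"z":0.8,"rx":0,"ry":0,"rz":0},
    {"x":0,"y":0,"z":0.2,"rx":0,"ry":0,"rz":0},
    {"x":0,"y":0,"z":0.12,"rx":0,"ry":0,"rz":0},
    {"x":0,"y":0,"z":0.12,"rx":0,"ry":0,"rz":0},
    {"x":0,"y":0,"z":0,"rx":0,"ry":0,"rz":0},
    {"x":0,"y":0,"z":0,"rx":0,"ry":0,"rz":0},
  ],
)

```text
clock: 33.9
tool_pos: [0.6531, -0.0898, 0.0563]
orientation: [-180.0, -0.0, -76.1]
force: [0.2, -0.1, 0.3]
opening: 0.0349
gripper_force: 30.0
```

>>> play_rows(
  motion=[
    {"x":0,"y":0,"z":0.1,"rx":0,"ry":0,"rz":0},
    {"x":0,"y":0,"z":0.1,"rx":0,"ry":0,"rz":0},
    {"x":0,"y":0,"z":0.06,"rx":0,"ry":0,"rz":0},
    {"x":0,"y":0,"z":0,"rx":0,"ry":0,"rz":0},
    {"x":0,"y":0,"z":0,"rx":0,"ry":0,"rz":0},
  ],
)

```text
clock: 34.52
tool_pos: [0.6531, -0.0902, 0.05]
orientation: [-180.0, -0.0, -76.1]
force: [-1.5, -1.7, 5.2]
opening: 0.0349
gripper_force: 30.0
```

>>> play_rows(
  motion=[
    {"x":0,"y":0,"z":0.1,"rx":0,"ry":0,"rz":0},
    {"x":0,"y":0,"z":0.1,"rx":0,"ry":0,"rz":0},
    {"x":0,"y":0,"z":0.1,"rx":0,"ry":0,"rz":0},
    {"x":0,"y":0,"z":0.1,"rx":0,"ry":0,"rz":0},
    {"x":0,"y":0,"z":0,"rx":0,"ry":0,"rz":0},
    {"x":0,"y":0,"z":0,"rx":0,"ry":0,"rz":0},
  ],
)

```text
clock: 35.28
tool_pos: [0.6526, -0.0897, 0.0388]
orientation: [180.0, 0.0, -76.1]
force: [0.1, -1.1, -3.6]
opening: 0.0352
gripper_force: 30.0
```

>>> play_rows(
  motion=[
    {"x":0,"y":0,"z":0.05,"rx":0,"ry":0,"rz":0},
    {"x":0,"y":0,"z":0.02,"rx":0,"ry":0,"rz":0},
    {"x":0,"y":0,"z":0,"rx":0,"ry":0,"rz":0},
    {"x":0,"y":0,"z":0,"rx":0,"ry":0,"rz":0},
  ],
)

```text
clock: 35.78
tool_pos: [0.6531, -0.0897, 0.0379]
orientation: [-180.0, -0.0, -76.1]
force: [-0.9, 0.2, -0.2]
opening: 0.0352
gripper_force: 30.0
```

Contact at the expected height; now I'll build up the pressing force.

>>> play_rows(
  motion=[
    {"x":0,"y":0,"z":0.05,"rx":0,"ry":0,"rz":0},
    {"x":0,"y":0,"z":0,"rx":0,"ry":0,"rz":0},
    {"x":0,"y":0,"z":0,"rx":0,"ry":0,"rz":0},
    {"x":0,"y":0,"z":0,"rx":0,"ry":0,"rz":0},
  ],
)

```text
clock: 36.28
tool_pos: [0.6532, -0.0898, 0.0378]
orientation: [-179.9, -0.0, -76.1]
force: [-3.7, 1.6, 8.8]
opening: 0.0353
gripper_force: 30.0
```

>>> play_rows(
  motion=[
    {"x":0,"y":0,"z":0.035,"rx":0,"ry":0,"rz":0},
    {"x":0,"y":0,"z":0,"rx":0,"ry":0,"rz":0},
    {"x":0,"y":0,"z":0,"rx":0,"ry":0,"rz":0},
    {"x":0,"y":0,"z":0,"rx":0,"ry":0,"rz":0},
  ],
)

```text
clock: 36.78
tool_pos: [0.6532, -0.0898, 0.0378]
orientation: [-179.9, -0.0, -76.0]
force: [-6.9, 2.3, 14.7]
opening: 0.0357
gripper_force: 30.0
```

>>> play_rows(
  motion=[
    {"x":0,"y":0,"z":0.005,"rx":0,"ry":0,"rz":0},
    {"x":0,"y":0,"z":0,"rx":0,"ry":0,"rz":0},
    {"x":0,"y":0,"z":0,"rx":0,"ry":0,"rz":0},
    {"x":0,"y":0,"z":0,"rx":0,"ry":0,"rz":0},
    {"x":0,"y":0,"z":0,"rx":0,"ry":0,"rz":0},
    {"x":0,"y":0,"z":0,"rx":0,"ry":0,"rz":0},
    {"x":0,"y":0,"z":0,"rx":0,"ry":0,"rz":0},
    {"x":0,"y":0,"z":0,"rx":0,"ry":0,"rz":0},
  ],
)

```text
clock: 37.78
tool_pos: [0.6532, -0.0898, 0.0378]
orientation: [-179.9, -0.0, -76.0]
force: [-6.5, 1.4, 16.1]
opening: 0.0347
gripper_force: 30.0
```

Run:
```python
from h import *
s=cams.snapshot("side");o=ctrl.get_obs();print(o["clock"],o["tool_pos"],o["force"])
cv2.imwrite("pics/s8.png",cv2.resize(s[180:360,180:380],None,fx=3,fy=3,interpolation=cv2.INTER_CUBIC))
```

```text
37.825 [ 0.65322762 -0.08976797  0.03775093] [-6.18034207  2.07260797 17.18744349]
```

View pics/s8.png

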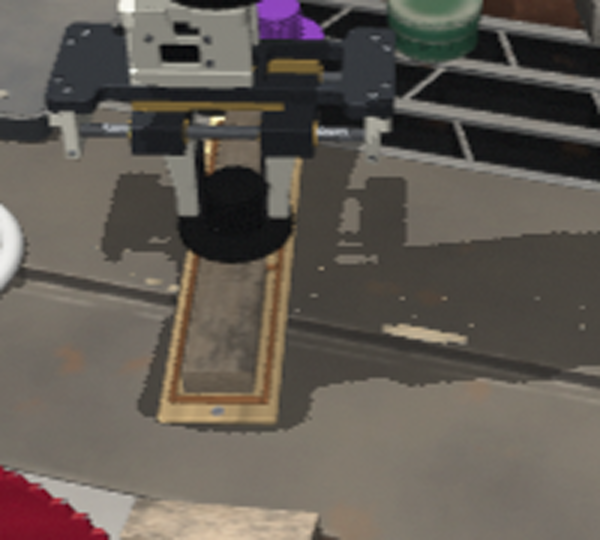

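The cap sits home at about (235,235), with the fingers on its grip and the blocks flat in their bays. The force is steady at about 16 N, so I'm handing in.

```bash
python3 -c "
from plant import workorder
print(workorder.close_job())"
```

```text
the job is handed in; nothing more can be done
None
```

I handed the job in at about 38 s: one block flat in each bay, and the cap clicked home on the shoulder with the gripper still pressing it at about 16 N. The hand-in gave no pass or fail verdict.

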